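Fold away the hanging arm

ROBOT

A 6-joint arm with a two-finger parallel gripper is mounted at the origin on the work surface. World frame = base frame: x ahead of the robot, y to its left, z up, the work surface at z = 0. Lengths are in mm, angles in degrees, forces in N, time in s.
With the tool pointing down it reaches from about 350 to 850 mm from the base axis. Payload 8.1 kg.
Tool frame: the origin (TCP) lies between the finger pads; the fingertips stand 19 mm ahead of it and the grasp point (between the pads) is the TCP (nose_length is the distance from the TCP to the fingertips, in mm); y points along the fingers, x is the direction in which the jaws open and shut, and the axes are right-handed (so a half turn about y gives the same grasp; the last joint's range is limited). The gripper opens to 85 mm and grips with 20 to 120 N. Pads are 22 mm wide; open, the fingers measure 114 mm over their backs; the gripper's body (76 mm by 85 mm) begins 54 mm behind the grasp point. The pads swing forward as they close: fully open they stand 13 mm farther back than shut.
Start: joints at [66.956, 7.471, 85.268, -0, 87.261, -4.893], TCP at [186.895, 570.154, 250.292] pointing down, gripper open.
Joint ranges: [-169.43, 169.43], [-51.17, 129.36], [1.28, 143.12], [-76.62, 256.62], [0, 156.53], [-152.29, 152.29]. Speed limits (degrees/s): [136.94, 136.94, 159.86, 180, 180, 180].

INTERFACE

Orientations are given as [roll, pitch, yaw] about the fixed x, y, z axes, in that order (R = Rz(yaw) Ry(pitch) Rx(roll)).
In Python, from bench import sense, snapshot, camera_info, hand_in, nose_length gives the robot as it stands.
- The arm moves only by the tool arm_command, never from a script. Its argument "commands" is a list of rows, each a list of 3 entries, a list of its own where there are three numbers: the opening in per cent of the stroke, from 0 (shut) to 100 (fully open), then the shift along the world's x, y, z in units of 30 mm (1.0 is 30 mm), then the turn, a rotation vector about the world's x, y, z in degrees. A call has 1 to 5 rows; each row shifts and turns the pose as measured when the row begins; what a row does not reach is not made up. A row lasts 1/12 s, in which the tool goes at most 41.7 mm and 7.16 degrees, less where a joint would pass 70% of its speed; a pose out of reach is approached as far as the arm can. A call is refused whole if a number of a shift passes 1 or a number of a turn 7.16, either way. A call with a gripper value outside its range is refused whole. The fingers move at their own pace and stop on an object; "force" is the grip in N (left out, the last holds). Time passes only in rows, so rows that do not move let the fingers close. It gives the time, the measured TCP pose, the force and the opening at its end, in the units of the state.
- sense(): the state, without advancing time (a new reading comes with each control period).
- snapshot(name): name is "scene" or "side" or "wrist"; returns the picture (480x640x3 uint8, blue, green, red); there is no depth.
- camera_info(name): a dict with "fx", "fy", "cx", "cy" (pixels), "rvec" (rotation vector, rad) and "tvec" (3), from world to camera coordinates, as OpenCV has them; the wrist camera has in their place "hand_eye" (4x4, takes a point from camera to tool coordinates, whose origin is the TCP and whose axes are the tool frame's). Camera axes: x right, y down, z forward; pixel columns grow to the right and rows downward; lengths in mm; the calibration is good to about 2 mm. A picture is of the moment at which its call begins: read the wrist's pose just before it. camera_info takes no time and is no camera call.
- hand_in(): hands the job in, once; it reports no verdict.
The state is a dict: "time": time; "joint_pos": joint angles; "qd": joint speeds; "joint_efforts": joint torques, N m; "tool_pos": TCP position; "tcp_rot": TCP orientation; "ft_force": force on the tool from outside, world axes, zero at the start; "wrist_torque": the same for the moment, N m; "finger_gap": finger opening in mm.
Only numpy, scipy, OpenCV 4.12 (cv2) and the standard library are available. Lean on these libraries where they do the work, as an engineer would, in place of code of your own. Each camera call takes 0.05 s, during which the arm holds its last target. There are 200 camera calls.

TASK

Clear the bronze folding arm out of the way: lift the little tin pail off the arm's upturned hook and stand it upright on the round cork mat without dropping it, then fold the outer bar fully back over the inner bar while the inner bar still stands out, and last swing the folded pair fully home under the upper tier. Leave everything else standing where it is.

Things in the scene. Friction and masses are not known exactly. Their poses are not given: they have to be found in the camera images.
- riser: bamboo upper tier at the back, fixed. Origin: on the table under the arm's post axis; at yaw 0 x points away from the robot, y runs along the tier. Board (mm): x -35 to 95, y -60 to 370, z 350 to 366, with boxes and jars on it to z 440; legs 20 mm square at x -24 and 84, y -49 and 359.
- post_top (a point): top of the arm's fixed upright bronze post (16 mm thick, flange 54 mm), on the inner bar's hinge axis, height 161 mm. Inner bar: 12 mm round tube, axis at height 140 mm, 180 mm from post axis to elbow axis; swings about the post, stays where left (resists with about 0.22 N m). Home: along the riser's +y under the board, against a rubber buffer on a 155 mm pillar 115 mm from the post; swung out towards the robot at first.
- elbow_nut (a point): middle of the thumb nut on top of the elbow: upright knurled cylinder 24 mm across, height 185 to 211 mm, fixed to the inner bar; its axis is the elbow's axis. With the arm home it stands 180 mm from the post along the riser's +y.
- outer (a joint): outer bar's vertical hinge at the elbow, rad. 0 = folded against its stop: right above the inner bar, pointing to the post. Positive unfolds it, anticlockwise from above. Stays where left; resists with about 0.08 N m. A 12 mm round tube, axis at height 168 mm, bare from 12 to 108 mm from the elbow axis; then an 18 mm collar and the hook. Elbow hubs: 24 mm across, height 127 to 181.
- bar_grip (a point): point on the outer bar's axis 90 mm from the elbow's axis, 168 mm above the table.
- hook_seat (a point): lowest point of the hook's inside, where the pail's hoop hangs: 135 mm from the elbow's axis, 163 mm above the table. The hook is a 6 mm rod.
- hook_tip (a point): top of the hook's upturned tip, 150 mm from the elbow's axis, 38 mm higher than the seat; the way off the hook is up past it, then on away from the elbow.
- pail: loose round tin pail, 46 mm across, 55 mm tall, about 90 g, with a fixed upright hoop handle of 4 mm wire (44 mm wide, its top's underside 110 mm and its top 114 mm above the foot). Origin: centre of its foot; z up its axis; hoop in its x-z plane. Hangs by the hoop, foot about 53 mm above the table.
- mat: round cork mat, 100 mm across, 4 mm thick, fixed to the table. Origin: centre of its underside.
- clamp: bystander, fixed: bamboo board 190 x 100 mm (x, y) with a bronze toggle clamp holding down a turned wooden base; 80 mm tall, the clamp's handle sticking out 24 mm beyond the board at -x. Origin: centre of the board's underside.
- carousel: bystander: glazed ceramic carousel, 92 mm across, 164 mm tall, under the tier. Origin: centre of its foot.
- globe: bystander: clear glass globe shell on its neck, 80 mm across, 88 mm tall. Origin: centre of its foot.
- rabbit: bystander: pink resin rabbit, 62 x 54 mm, 98 mm tall. Origin: centre of its foot.
- mailbox: bystander: tin mailbox figure on a foot, 60 x 46 mm, 103 mm tall. Origin: centre of its foot.
- jar: bystander: glass paint jar, 52 mm across, about 70 mm tall. Origin: centre of its foot.
- blank: bystander: spare turned wooden globe base lying flat, 72 mm across, 26 mm tall. Origin: centre of its foot.

How it is judged (in metres and radians):
On the way, in this order (a step that is already met when the one before it is completed fails the run):
1. the pail is off the hook and stands released on the cork mat (horizontal distance between pail and mat below 0.026 m and height (world z) of pail below 0.008 m and angle between pail's own z axis and vertical below 0.12 rad and linear speed of pail below 0.03 m/s and contact force between the fingers and pail below 0.1 N), for 0.2 s.
2. the outer bar is folded back over the inner bar, which still stands out (value of joint outer below 0.1 rad and x of elbow_nut in the frame of riser below -0.1 m), for 0.2 s.
3. the folded pair is home under the upper tier (x of elbow_nut in the frame of riser above -0.018 m and y of elbow_nut in the frame of riser above 0.15 m and value of joint outer below 0.1 rad), for 0.2 s.
At the end, for the whole second after the job is handed in: Outer bar folded within 0.1 rad, inner bar home with the elbow within 18 mm of its line along the tier; pail at rest, upright within 0.12 rad, on the cork mat with its axis within 26 mm of the mat's centre; every loose bystander within 30 mm of where it stood and upright (all of step 3 and horizontal distance between pail and mat below 0.026 m and height (world z) of pail below 0.008 m and angle between pail's own z axis and vertical below 0.12 rad and linear speed of pail below 0.03 m/s); the robot touches nothing.
It fails at once if the pail is dropped (moving faster than 0.6 m/s out of the fingers) (linear speed of pail above 0.6 m/s and contact force between the fingers and pail below 0.05 N).
It fails at once if the pail is tipped over by more than 0.8 rad (angle between pail's own z axis and vertical above 0.8 rad).
It fails at once if a bystander is shifted by more than 30 mm or tipped over (distance of any of carousel, globe, rabbit, mailbox, jar, blank from where it was at the start of the episode above 0.03 m or angle between any of carousel, globe, rabbit, mailbox, jar, blank's own z axis and vertical above 0.5 rad).
It also fails if it takes over 72 s, if anything falls off the work surface, if the arm or the gripper's body presses on something with over 40 N, if the wrist force passes 120 N, or if a joint passes its speed limit or range.

## Working session

There is one attempt and no reset: what is moved stays moved. The work goes in short steps, Python scripts to look and compute and a tool call to move; the robot and the scene stay as the last step left them, time stands still between calls to the robot, and variables do not carry over. Pictures are saved under pics/ and viewed, about 8 in all and at most 12, crops included, and the job is handed in when it is done.

Besides the shell and the picture viewer there is one more tool, called after "Request:" in YAML: its name, and indented under it one key for each argument. arm_command: Moves the arm, as the interface text tells. Its arguments: {"type":"object","properties":{"commands":{"type":"array"},"force":{"type":"number"}},"required":["commands"]}

```bash
ls; mkdir -p pics; cat > h.py <<'E'
import numpy as np, cv2
from bench import *
def cam(n):
    c=camera_info(n)
    K=np.array([[c['fx'],0,c['cx']],[0,c['fy'],c['cy']],[0,0,1.]])
    if 'rvec' in c:
        R=cv2.Rodrigues(np.array(c['rvec'],float))[0]; t=np.array(c['tvec'],float).ravel()
    else:
        s=sense(); H=np.array(c['hand_eye'])
        from scipy.spatial.transform import Rotation as Ro
        T=np.eye(4);T[:3,:3]=Ro.from_euler('xyz',s['tcp_rot'],degrees=True).as_matrix();T[:3,3]=s['tool_pos']
        W=np.linalg.inv(T@H);R=W[:3,:3];t=W[:3,3]
    return K,R,t
def ray(C,p):
    K,R,t=C
    return -R.T@t, R.T@np.linalg.solve(K,np.array([p[0],p[1],1.]))
def onz(C,p,z):
    o,d=ray(C,p); return o+d*(z-o[2])/d[2]
def tri(C1,p1,C2,p2):
    o1,d1=ray(C1,p1);o2,d2=ray(C2,p2)
    d1/=np.linalg.norm(d1);d2/=np.linalg.norm(d2)
    a=np.linalg.lstsq(np.stack([d1,-d2],1),o2-o1,rcond=None)[0]
    P,Q=o1+a[0]*d1,o2+a[1]*d2
    return (P+Q)/2,np.linalg.norm(P-Q)
def proj(C,X):
    K,R,t=C; q=K@(R@np.array(X,float)+t); return q[:2]/q[2]
E
python3 - <<'E'
from h import *
print(sense())
for n in('scene','side','wrist'):
    cv2.imwrite(f'pics/{n}0.png',snapshot(n)); C=cam(n); print(n,C[0][0,0],-C[1].T@C[2],C[1][2])
E
```

```text
pics
{'time': 0.0, 'joint_pos': array([ 6.69562903e+01,  7.51475778e+00,  8.53314184e+01,  1.23915045e-03,
        8.72607044e+01, -4.89261642e+00]), 'qd': array([ 0.03598151,  0.02417461, -0.03820421, -0.01869353,  0.14533306,
       -0.05288545]), 'joint_efforts': array([-1.37484194e-04, -5.69374180e+01, -5.00574124e+01, -4.72702743e-05,
        1.44221078e-02, -1.61290825e-05]), 'tool_pos': array([186.67577165, 569.66987696, 249.22754487]), 'tcp_rot': array([-89.98965119,   0.10638562,  71.848856  ]), 'ft_force': array([0.56589359, 0.20733141, 0.02097992]), 'wrist_torque': array([0.02003906, 0.01421684, 0.03996679]), 'finger_gap': 85.24328575549413}
scene 515.5263226313413 [ 604.26250984  388.09537633 1296.12756224] [-0.05087628 -0.32233191 -0.94525856]
side 442.8896197440805 [ 386.26539239 -606.66952415  899.65856483] [ 0.14537177  0.60162832 -0.78543645]
wrist 405.55538269600964 [109.67528071 595.97700813 371.88299571] [ 0.30209153 -0.1004658  -0.94797011]
```

View pics/scene0.png

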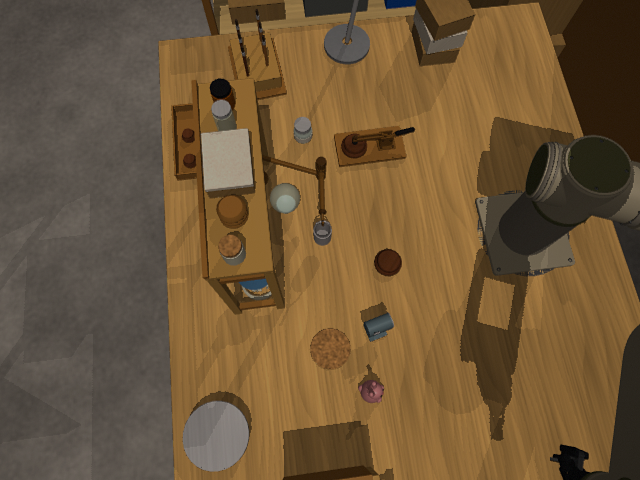

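View pics/side0.png

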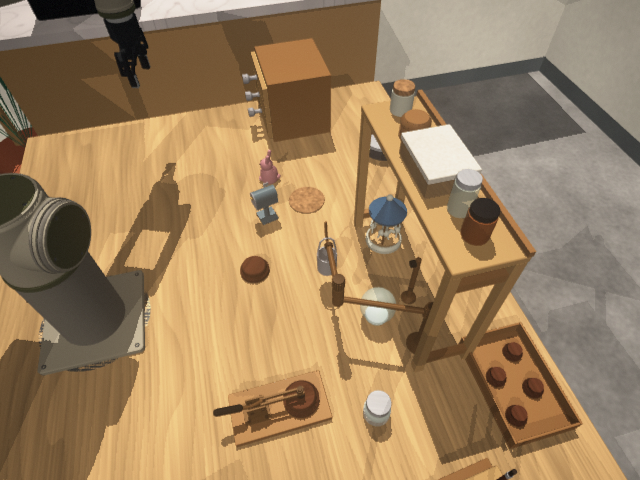

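```bash
python3 - <<'E'
from h import *
a=cv2.imread('pics/scene0.png');b=cv2.imread('pics/side0.png')
A=cv2.resize(a[145:255,255:335],None,fx=5,fy=5,interpolation=cv2.INTER_CUBIC)
B=cv2.resize(b[210:360,310:450],None,fx=2.85,fy=4,interpolation=cv2.INTER_CUBIC)
B=cv2.resize(b[215:355,305:445],None,fx=2.85*1,fy=2.85,interpolation=cv2.INTER_CUBIC)
o=np.zeros((600,800,3),np.uint8);o[:550,:400]=A;o[:B.shape[0],400:400+B.shape[1]]=B[:,:400]
cv2.imwrite('pics/m1.png',o)
# mat
for n,im,box in(('scene',a,(300,320,360,375)),('side',b,(285,183,330,216))):
    x0,y0,x1,y1=box;hsv=cv2.cvtColor(im,cv2.COLOR_BGR2HSV);print(n,hsv[348 if n=='scene' else 200,330 if n=='scene' else 307],hsv[y0+2,x0+2])
Cs,Cd=cam('scene'),cam('side')
print('mat',onz(Cs,(330,348.5),4),onz(Cd,(307,200),4))
print('nut',tri(Cs,(320.5,161),Cd,(338,279)))
E
```

```text
scene [ 15 162 124] [ 17 154 166]
side [ 15 134 196] [ 17 124 201]
mat [554.50701292 237.65080045   4.        ] [555.13687198 230.02786656   4.        ]
nut (array([ 524.76192685, -172.10135909,  207.45126472]), np.float64(0.18575612564711522))
```

View pics/m1.png

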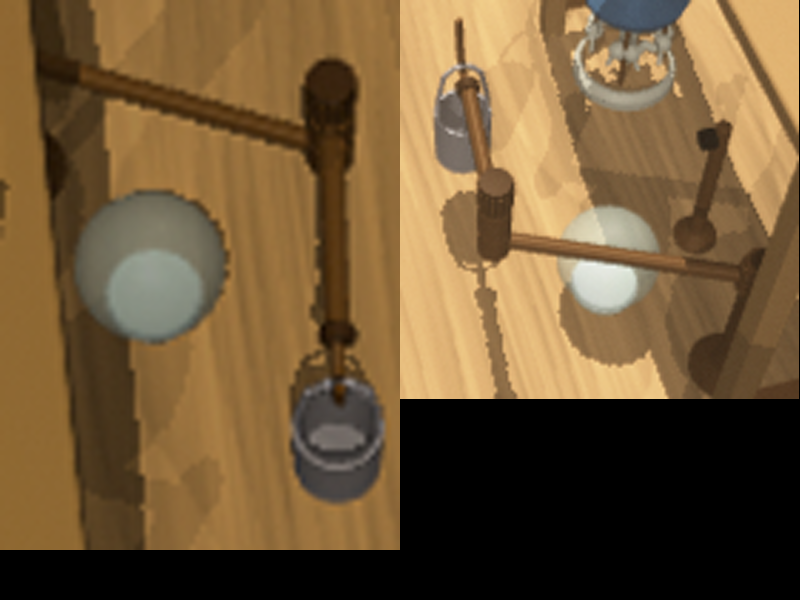

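```bash
python3 - <<'E'
from h import *
Cs,Cd=cam('scene'),cam('side')
S=lambda x,y:(255+x/5-.4,145+y/5-.4)
D=lambda x,y:(305+(x-400)/2.85-.3,215+y/2.85-.3)
nut=tri(Cs,S(330,83),Cd,D(495,178));print('nut',nut);e=nut[0]
print('nut onz211',onz(Cs,S(330,78),211),onz(Cd,D(495,176),211))
tip=tri(Cs,S(340,398),Cd,D(459,20));print('tip',tip)
col=onz(Cs,S(338,325),172);print('col',col)
for p in(S(328,170),S(335,300)):print('bar',onz(Cs,p,174))
b=(tip[0]-e)[:2];print('len',np.linalg.norm(b),'dir',np.degrees(np.arctan2(b[1],b[0])))
p1,p2=onz(Cs,S(85,73),143),onz(Cs,S(300,135),143);print(p1,p2,np.degrees(np.arctan2(*(p1-p2)[[1,0]])))
q1,q2=onz(Cd,D(740,268),143),onz(Cd,D(515,240),143);print(q1,q2,np.degrees(np.arctan2(*(q1-q2)[[1,0]])))
u=b/np.linalg.norm(b);seat=np.r_[e[:2]+135*u,167]
for z in (163,167):print('hooptop proj',proj(Cs,[*seat[:2],z]),proj(Cd,[*seat[:2],z]))
print('hoop top in side onz167',onz(Cd,D(463,66),167), 'rim', onz(Cs,S(338,435-10),108),'seat',seat)
for p in D(442,100),D(487,98):print('legs side z141',onz(Cd,p,141))
# mat mask
for n,C,box in(('scene',Cs,(300,318,362,380)),('side',Cd,(280,180,334,220))):
    im=cv2.imread(f'pics/{n}0.png');x0,y0,x1,y1=box
    l=cv2.cvtColor(im,cv2.COLOR_BGR2LAB)[y0:y1,x0:x1].astype(float)
    m=cv2.medianBlur(((cv2.threshold(cv2.GaussianBlur(l[...,0].astype(np.uint8),(5,5),0),0,255,cv2.THRESH_BINARY_INV+cv2.THRESH_OTSU)[1])),5)
    cs=max(cv2.findContours(m,cv2.RETR_EXTERNAL,cv2.CHAIN_APPROX_NONE)[0],key=cv2.contourArea)
    P=np.array([onz(C,(x+x0,y+y0),4)[:2] for x,y in cs[:,0]],np.float32);print(n,cv2.minEnclosingCircle(P),P.min(0),P.max(0))
# board front edge
for p in((258,82),(284,304)):print('board',onz(Cs,p,366))
E
```

```text
nut (array([ 525.08326097, -170.04959808,  210.50730151]), np.float64(0.3566558964635254))
nut onz211 [ 524.60284235 -172.34489206  211.        ] [ 525.59382995 -168.89595011  211.        ]
tip (array([540.95967298, -19.03723432, 194.51937235]), np.float64(1.4397330760350375))
col [535.02607856 -63.60946247 172.        ]
bar [ 529.30056837 -142.80952483  174.        ]
bar [534.87035446 -75.56470532 174.        ]
len 151.8446392386419 dir 83.99835896581827
[ 640.47624259 -225.90293348  143.        ] [ 538.47253129 -178.17108115  143.        ] -25.07688247075396
[ 678.86332541 -241.26633849  143.        ] [ 537.93409197 -180.24293448  143.        ] -23.412969677373308
hooptop proj [321.97717003 222.15238982] [326.39228828 237.30378735]
hooptop proj [321.98988773 221.547662  ] [326.38635232 236.12582274]
hoop top in side onz167 [538.81636066 -40.57336711 167.        ] rim [538.07850551 -36.95753651 108.        ] seat [539.19844892 -35.78954643 167.        ]
legs side z141 [520.33129715 -47.95588152 141.        ]
legs side z141 [553.54850124 -55.10517553 141.        ]
scene ((543.0369873046875, 249.3869171142578), 68.56159210205078) [503.64856 184.86475] [604.7941  311.46155]
side ((545.8302001953125, 243.81521606445312), 67.08081817626953) [502.8148  177.95876] [603.6707  302.76938]
board [ 643.69070223 -293.35986607  366.        ]
board [640.74410893 189.49969065 366.        ]
```

Request:
arm_command:
  commands:
    - [45,[0.5,-1,0.1],[0,0,6]]
    - [45,[0.5,-1,0.1],[0,0,6]]
    - [45,[0.5,-1,0],[0,0,0]]
    - [45,[0.5,-1,0],[0,0,0]]
    - [45,[0.5,-1,0],[0,0,0]]
  force: 40

```text
time: 0.57
tool_pos: [259.2, 417.7, 251.1]
tcp_rot: [-89.8, 0.4, 84.8]
ft_force: [0.4, -0.2, -0.8]
finger_gap: 38.6
```

Request:
arm_command:
  commands:
    - [45,[0.5,-1,0],[0,0,0]]
    - [45,[0.5,-1,0],[0,0,0]]
    - [45,[0.5,-1,0],[0,0,0]]
    - [45,[0.5,-1,0],[0,0,0]]
    - [45,[0.5,-1,0],[0,0,0]]

```text
time: 0.98
tool_pos: [335.1, 259.7, 249.6]
tcp_rot: [-89.7, 0.4, 85.0]
ft_force: [1.0, 0.5, 0.1]
finger_gap: 38.5
```

Request:
arm_command:
  commands:
    - [45,[0.5,-1,0],[-0.6,-6.2,0]]
    - [45,[0.5,-1,0],[-0.6,-6.2,0]]
    - [45,[0.5,-1,0],[-0.6,-6.2,0]]
    - [45,[0.5,-1,0],[-0.6,-6.2,0]]
    - [45,[0.5,-1,0],[0,0,0]]

```text
time: 1.4
tool_pos: [412.7, 101.1, 245.6]
tcp_rot: [-115.5, 1.0, 84.5]
ft_force: [-0.3, -0.0, -1.2]
finger_gap: 38.3
```

Request:
arm_command:
  commands:
    - [45,[0.5,-1,0],[0,0,0]]
    - [45,[0.5,-1,0],[0,0,0]]
    - [45,[0.5,-1,0],[0,0,0]]
    - [45,[0.4,-1,0],[0,0,0]]
    - [45,[0,0,0],[0,0,0]]

```text
time: 1.82
tool_pos: [470.0, -29.5, 245.6]
tcp_rot: [-116.0, 1.1, 84.4]
ft_force: [-0.3, 0.3, 1.1]
finger_gap: 38.4
```

```bash
cat > look.py <<'E'
import sys
from h import *
s=sense();print(np.round(s['tool_pos'],1),np.round(s['tcp_rot'],1),np.round(s['ft_force'],1),round(float(s['finger_gap']),1))
n,tag=sys.argv[1:3];C=cam(n);im=snapshot(n);cv2.imwrite(f'pics/{tag}.png',im);np.savez(f'pics/{tag}.npz',*C)
if len(sys.argv)>3:
    x0,y0,x1,y1,f=map(int,sys.argv[3:8]);cv2.imwrite(f'pics/{tag}c.png',cv2.resize(im[y0:y1,x0:x1],None,fx=f,fy=f,interpolation=cv2.INTER_CUBIC))
E
python3 look.py wrist w1
```

```text
[470.  -29.5 245.6] [-116.     1.1   84.4] [-0.3  0.3  1.1] 38.4
```

View pics/w1.png

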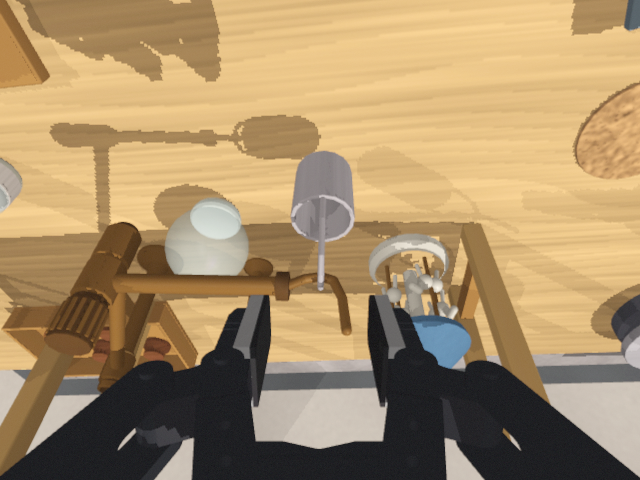

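```bash
python3 - <<'E'
from h import *
f=np.load('pics/w1.npz');C=[f[k] for k in f.files]
print('cam',-C[1].T@C[2])
print('hooptop',onz(C,(321,288),166),'base',onz(C,(322,200),108),onz(C,(322,240),108),onz(C,(323,218),108))
print('tip',onz(C,(347,331),200),'nut',onz(C,(68,345),211),'collar',onz(C,(283,286),168))
S=cam('scene');im=cv2.imread('pics/scene0.png')
print('tri tip',tri(C,(347,331),S,(322.6,224.2)))
E
```

```text
cam [343.58789365 -15.11668547 319.39768884]
hooptop [542.13721233 -36.03973104 166.        ] base [520.50692289 -34.24680964 108.        ] [559.25440242 -37.79404623 108.        ] [537.09704592 -35.05468349 108.        ]
tip [536.95951304 -20.83482819 200.        ] nut [ 523.21875586 -168.29465821  211.        ] collar [535.94423576 -58.53688407 168.        ]
tri tip (array([540.64843317, -19.53652598, 197.04764276]), np.float64(3.055583747571263))
```

Request:
arm_command:
  commands:
    - [45,[0.31,-0.03,-0.66],[0,0,0]]
    - [45,[0.31,-0.03,-0.66],[0,0,0]]
    - [45,[0.31,-0.03,-0.66],[0,0,0]]
    - [45,[0.31,-0.03,-0.66],[0,0,0]]
    - [45,[0.31,-0.03,-0.6],[0,0,0]]

```text
time: 2.28
tool_pos: [518.3, -30.2, 150.8]
tcp_rot: [-116.5, 0.9, 84.3]
ft_force: [0.0, 0.7, 0.5]
finger_gap: 38.3
```

```bash
python3 look.py wrist w2
```

```text
[518.3 -30.2 150.8] [-116.5    0.9   84.3] [0.  0.7 0.5] 38.3
```

View pics/w2.png

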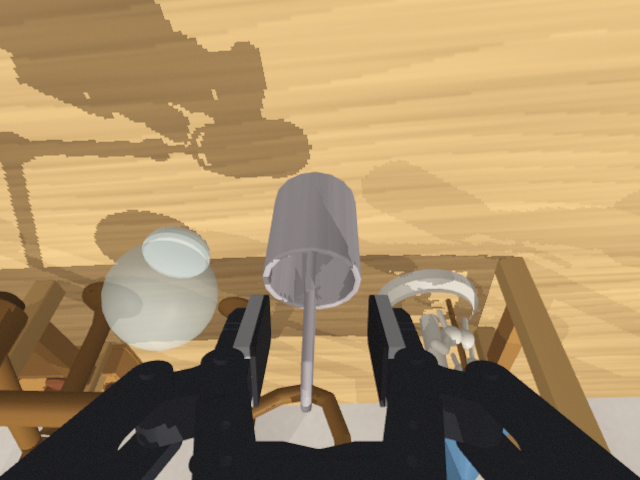

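Request:
arm_command:
  commands:
    - [45,[-0.1,-0.13,0],[0,0,0]]
    - [0,[0,0,0],[0,0,0]]
    - [0,[0,0,0],[0,0,0]]
    - [0,[0,0,0],[0,0,0]]
    - [0,[0,0,0],[0,0,0]]

```text
time: 2.75
tool_pos: [512.0, -30.1, 146.2]
tcp_rot: [-116.0, 0.9, 84.6]
ft_force: [0.2, 0.3, -1.0]
finger_gap: 2.0
```

```bash
python3 look.py wrist w3
```

```text
[512.  -30.1 146.2] [-116.     0.9   84.6] [ 0.2  0.3 -1. ] 2.0
```

View pics/w3.png

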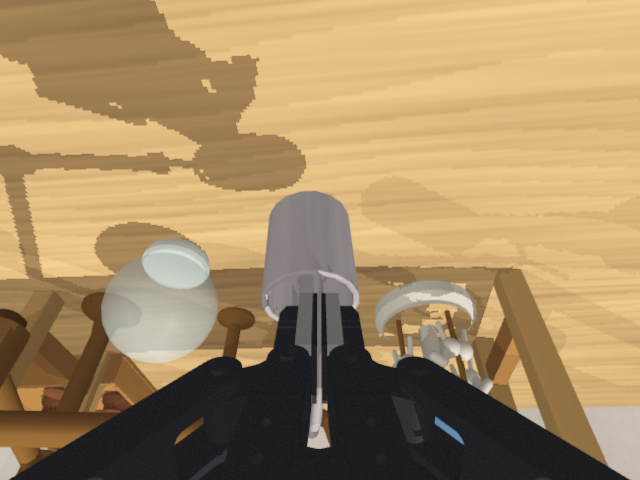

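Request:
arm_command:
  commands:
    - [0,[0,0,0],[0,0,0]]
    - [0,[0,0,0],[0,0,0]]
    - [0,[0,0,0.2],[0,0,0]]
    - [0,[0,0,0.2],[0,0,0]]
    - [0,[0,0,0.2],[0,0,0]]
  force: 60

```text
time: 3.22
tool_pos: [511.7, -30.2, 166.3]
tcp_rot: [-116.0, 0.9, 84.6]
ft_force: [-0.2, 0.5, -0.7]
finger_gap: 1.2
```

```bash
python3 look.py side s1 290 200 370 300 5
```

```text
[511.7 -30.2 166.3] [-116.     0.9   84.6] [-0.2  0.5 -0.7] 1.2
```

View pics/s1c.png

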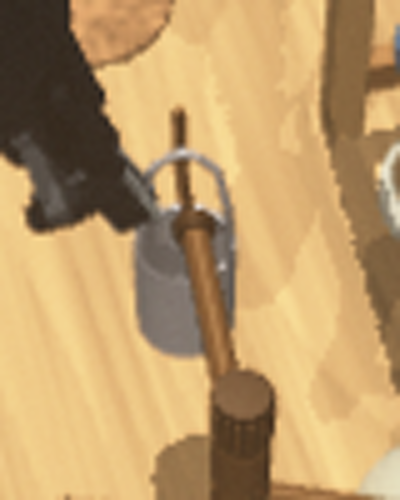

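Request:
arm_command:
  commands:
    - [0,[0,0,0.2],[0,0,0]]
    - [0,[0,0,0.2],[0,0,0]]
    - [0,[0,0,0.2],[0,0,0]]
    - [0,[0,0,0.15],[0,0,0]]
    - [0,[0,0,0],[0,0,0]]

```text
time: 3.68
tool_pos: [513.1, -30.6, 194.7]
tcp_rot: [-116.3, 0.9, 84.6]
ft_force: [0.6, -0.2, -3.9]
finger_gap: 1.0
```

```bash
python3 look.py side s2 290 200 370 300 5; python3 -c "
from h import *
C=cam('side')
for z in (163,166,205,207,209,212): print(z,5*(proj(C,(539,-35.7,z))-[290,200]))
print(5*(proj(C,(540.5,-20,201))-[290,200]))"
```

```text
[513.1 -30.6 194.7] [-116.3    0.9   84.6] [ 0.6 -0.2 -3.9] 1.0
163 [181.45720808 186.4572586 ]
166 [181.43370603 182.04353772]
205 [181.11711985 122.58817188]
207 [181.10030998 119.43125244]
209 [181.08344195 116.26341203]
212 [181.05803022 111.49105032]
[174.74879561 100.4334914 ]
```

View pics/s2c.png

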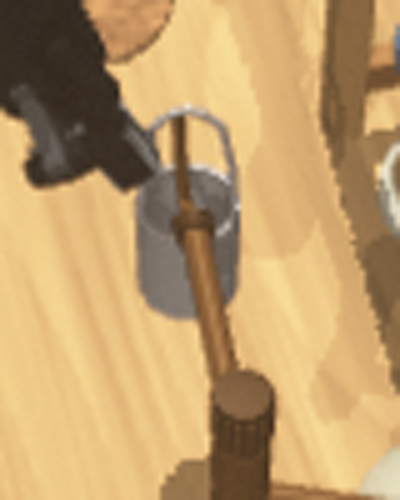

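Request:
arm_command:
  commands:
    - [0,[0,0,-0.12],[0,0,0]]
    - [0,[0,0,0],[0,0,0]]
    - [0,[0.02,0.2,0],[0,0,0]]
    - [0,[0.02,0.2,0],[0,0,0]]
    - [0,[0,0,0],[0,0,0]]

```text
time: 4.15
tool_pos: [513.8, -17.7, 189.0]
tcp_rot: [-116.2, 0.9, 84.5]
ft_force: [-1.1, 0.8, -1.4]
finger_gap: 1.3
```

Request:
arm_command:
  commands:
    - [0,[0,0,0.08],[0,0,0]]
    - [0,[0.02,0.25,0.02],[0,0,0]]
    - [0,[0.02,0.3,0.02],[0,0,0]]
    - [0,[0.02,0.3,0.02],[0,0,0]]
    - [0,[0.02,0.3,0.02],[0,0,0]]

```text
time: 4.57
tool_pos: [516.1, 17.9, 194.0]
tcp_rot: [-116.1, 0.9, 84.5]
ft_force: [0.8, 0.1, -1.3]
finger_gap: 0.9
```

```bash
python3 look.py side s3 ; python3 look.py scene sc3; python3 - <<'E'
import cv2,numpy as np
a=cv2.imread('pics/s3.png')[150:290,250:390];b=cv2.imread('pics/sc3.png')[200:380,300:440]
o=np.zeros((560,800,3),np.uint8)
o[:400,:400]=cv2.resize(a,(400,400),interpolation=2);o[:514,400:]=cv2.resize(b,(400,514),interpolation=2)
cv2.imwrite('pics/m3.png',o)
E
```

```text
[516.1  17.9 194. ] [-116.1    0.9   84.5] [ 0.8  0.1 -1.3] 0.9
[516.3  19.1 194.2] [-116.2    0.8   84.5] [-0.1  2.1 -0.4] 1.1
```

View pics/m3.png

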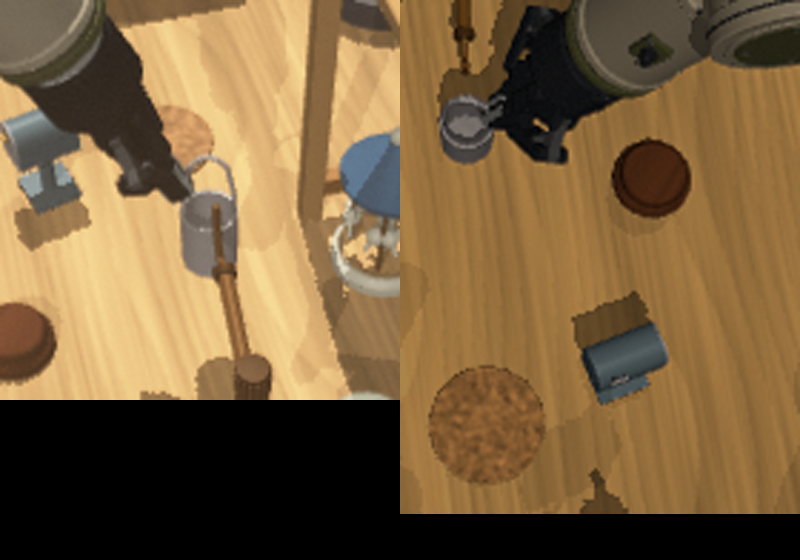

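```bash
python3 - <<'E'
from h import *
C=cam('scene');D=cam('side')
S=lambda x,y:(300+x/2.857-.3,200+y/2.857-.3)
d=lambda x,y:(250+x/2.857-.3,150+y/2.857-.3)
print('mat',onz(C,S(487,425),4),onz(D,(307,200.5),4))
print('rim',tri(C,S(467,119),D,d(209,214)),onz(C,S(467,119),152),onz(D,d(209,214),152))
print('foot front side',onz(D,d(209,262),95))
print('mailbox top',onz(C,S(625,352),95))
E
```

```text
mat [210.74571066 283.15188414   4.        ] [554.68575657 228.17298948   4.        ]
rim (array([393.22894322,  19.82963681, 246.82333264]), np.float64(307.0716713212488)) [216.35010356  50.72094848 152.        ] [543.39390419   9.60551805 152.        ]
foot front side [542.23516347   7.34740375  95.        ]
mailbox top [112.95890133 247.84299157  95.        ]
```

Request:
arm_command:
  commands:
    - [0,[0,0.5,0],[0,0,0]]
    - [0,[0.05,0.7,0],[0,0,0]]
    - [0,[0.1,0.7,0],[0,0,0]]
    - [0,[0.1,0.7,0],[0,0,0]]
    - [0,[0.1,0.7,0],[0,0,0]]

```text
time: 5.08
tool_pos: [527.1, 116.3, 195.0]
tcp_rot: [-116.2, 1.0, 84.4]
ft_force: [0.1, 0.7, -1.5]
finger_gap: 1.1
```

Request:
arm_command:
  commands:
    - [0,[0.05,0.7,0],[0,0,0]]
    - [0,[0,0.7,0],[0,0,0]]
    - [0,[0,0.7,0],[0,0,0]]
    - [0,[0,0.7,-0.3],[0,0,0]]
    - [0,[0,0.5,-0.5],[0,0,0]]

```text
time: 5.5
tool_pos: [531.7, 220.4, 175.4]
tcp_rot: [-116.6, 0.8, 84.4]
ft_force: [1.1, -0.2, -0.5]
finger_gap: 1.0
```

```bash
python3 look.py scene sc4; python3 - <<'E'
from h import *
C=cam('scene');D=cam('side')
S=lambda x,y:(300+(x-400)/2.857-.3,200+y/2.857-.3)
d=lambda x,y:(250+x/2.857-.3,150+y/2.857-.3)
print('mat',onz(C,S(487,425),4))
print('rim',tri(C,S(467,119),D,d(209,214)),onz(C,S(467,119),152),)
print('mailbox top',onz(C,S(625,352),95))
im=cv2.imread('pics/sc4.png')
for z in(80,136):print(proj(C,(558,217,z)))
cv2.imwrite('pics/sc4c.png',cv2.resize(im[300:390,290:410],None,fx=6,fy=6,interpolation=2))
E
```

```text
[531.7 220.4 175.4] [-116.6    0.8   84.4] [ 1.1 -0.2 -0.5] 1.0
mat [554.12200738 237.5975351    4.        ]
rim (array([542.67798633,   8.47253993, 153.47769657]), np.float64(0.8280603606494921)) [542.19477358   8.07689905 152.        ]
mailbox top [437.84445293 204.87359783  95.        ]
[328.0310935 335.847276 ]
[328.49500494 332.20597919]
```

View pics/sc4c.png

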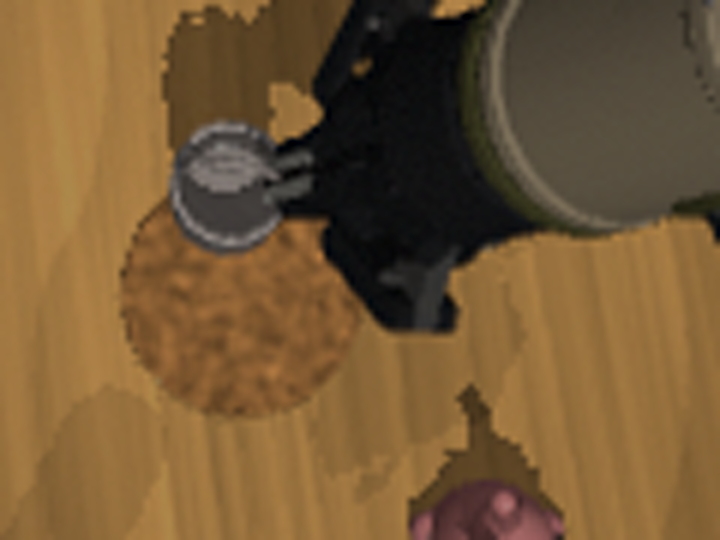

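Request:
arm_command:
  commands:
    - [0,[-0.05,0.25,-0.4],[0,0,0]]
    - [0,[-0.05,0.25,-0.4],[0,0,0]]
    - [0,[-0.05,0.2,-0.4],[0,0,0]]
    - [0,[0,0,-0.4],[0,0,0]]
    - [0,[0,0,-0.3],[0,0,0]]

```text
time: 5.97
tool_pos: [526.5, 243.9, 112.9]
tcp_rot: [-116.4, 0.9, 84.7]
ft_force: [0.3, -0.8, -0.9]
finger_gap: 1.4
```

Request:
arm_command:
  commands:
    - [0,[0,0,0],[0,0,0]]
    - [0,[0,0,-0.1],[0,0,0]]

```text
time: 6.13
tool_pos: [525.7, 242.2, 107.3]
tcp_rot: [-116.3, 1.0, 84.7]
ft_force: [0.7, -0.4, -0.9]
finger_gap: 1.1
```

Request:
arm_command:
  commands:
    - [0,[0,0,-0.15],[0,0,0]]
    - [0,[0,0,0],[0,0,0]]

```text
time: 6.3
tool_pos: [525.9, 241.1, 102.4]
tcp_rot: [-116.3, 1.0, 84.6]
ft_force: [0.5, 0.3, -0.4]
finger_gap: 1.0
```

Request:
arm_command:
  commands:
    - [0,[0,0,-0.06],[0,0,0]]
    - [0,[0,0,0],[0,0,0]]

```text
time: 6.47
tool_pos: [526.6, 240.8, 101.3]
tcp_rot: [-116.3, 1.0, 84.6]
ft_force: [-0.2, -0.5, -0.8]
finger_gap: 0.9
```

Request:
arm_command:
  commands:
    - [0,[0,0,-0.05],[0,0,0]]
    - [0,[0,0,0],[0,0,0]]

```text
time: 6.63
tool_pos: [527.2, 240.9, 100.7]
tcp_rot: [-116.4, 1.0, 84.6]
ft_force: [-0.2, -1.3, -0.7]
finger_gap: 1.0
```

Request:
arm_command:
  commands:
    - [0,[0,0,-0.06],[0,0,0]]
    - [0,[0,0,0],[0,0,0]]

```text
time: 6.8
tool_pos: [527.6, 241.1, 99.5]
tcp_rot: [-116.5, 0.9, 84.6]
ft_force: [-1.5, 0.2, -1.5]
finger_gap: 1.0
```

Request:
arm_command:
  commands:
    - [0,[0,0,-0.06],[0,0,0]]
    - [0,[0,0,0],[0,0,0]]

```text
time: 6.97
tool_pos: [527.8, 241.3, 97.8]
tcp_rot: [-116.5, 0.9, 84.6]
ft_force: [-0.4, -0.8, -0.7]
finger_gap: 1.2
```

Request:
arm_command:
  commands:
    - [0,[0,0,-0.06],[0,0,0]]
    - [0,[0,0,0],[0,0,0]]

```text
time: 7.13
tool_pos: [527.9, 241.4, 96.0]
tcp_rot: [-116.5, 0.9, 84.6]
ft_force: [0.3, -0.1, -0.8]
finger_gap: 1.5
```

Request:
arm_command:
  commands:
    - [0,[0,0,-0.05],[0,0,0]]
    - [0,[0,0,0],[0,0,0]]

```text
time: 7.3
tool_pos: [529.3, 241.9, 96.3]
tcp_rot: [-116.7, 0.8, 84.6]
ft_force: [0.1, 0.4, -0.5]
finger_gap: 1.3
```

```bash
python3 look.py side s5; python3 look.py scene sc5; python3 - <<'E'
from h import *
a=cv2.imread('pics/s5.png')[150:230,265:345];b=cv2.imread('pics/sc5.png')[300:390,290:380]
o=np.zeros((450,800,3),np.uint8)
o[:400,:400]=cv2.resize(a,(400,400),interpolation=2);o[:400,400:]=cv2.resize(b,(400,400),interpolation=2)
cv2.imwrite('pics/m5.png',o)
E
```

```text
[529.3 241.9  96.3] [-116.7    0.8   84.6] [ 0.1  0.4 -0.5] 1.3
[529.2 241.9  96.2] [-116.7    0.8   84.6] [ 0.7 -0.2 -0.9] 1.2
```

View pics/m5.png

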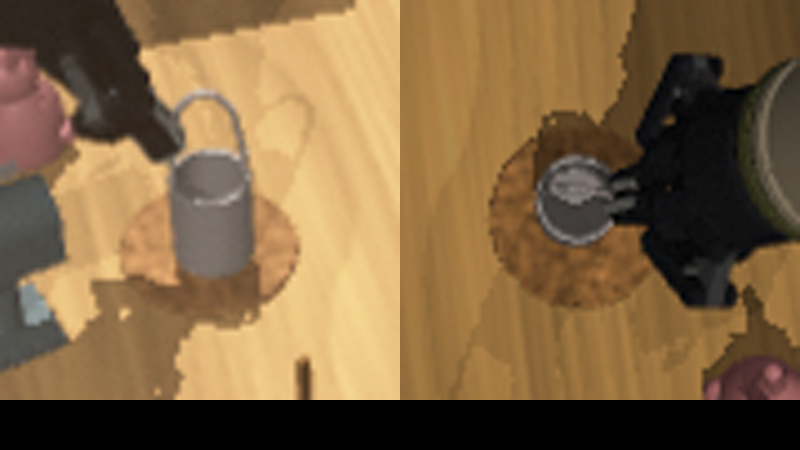

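```bash
python3 - <<'E'
from h import *
C=cam('scene');D=cam('side')
r=tri(C,(329.1,344.7),D,(265+212/5-.4,150+178/5-.4));print('rim',r,onz(C,(329.1,344.7),59))
x,y=r[0][:2]
o=(-D[1].T@D[2])[:2];u=np.array([x,y])-o;u/=np.linalg.norm(u)
for z in(4,8,12,16):print(z,proj(D,[*(np.array([x,y])-23*u),z]),'meas',265+212/5-.4,150+275/5-.4)
print(proj(D,(*r[0][:2],114)),proj(D,(*r[0][:2],118)),'hooptop meas',265+208/5,150+92/5)
E
```

```text
rim (array([557.82883065, 234.5681537 ,  56.25765162]), np.float64(0.8395999423756403)) [557.52192081 234.99543152  59.        ]
4 [307.8717033  204.71576251] meas 307.0 204.6
8 [307.81930823 203.72081278] meas 307.0 204.6
12 [307.76664197 202.72071344] meas 307.0 204.6
16 [307.71370242 201.71542441] meas 307.0 204.6
[306.00184967 169.2084086 ] [305.94102135 168.05331674] hooptop meas 306.6 168.4
```

Request:
arm_command:
  commands:
    - [10,[0,0,0],[0,0,0]]
    - [20,[0,0,0],[0,0,0]]
    - [40,[0,0,0],[0,0,0]]
    - [40,[0,0,0],[0,0,0]]
    - [40,[0,0,0],[0,0,0]]

```text
time: 7.82
tool_pos: [528.6, 241.7, 95.3]
tcp_rot: [-116.6, 0.9, 84.6]
ft_force: [-0.5, -0.2, -0.3]
finger_gap: 33.7
```

Request:
arm_command:
  commands:
    - [40,[-0.2,0,0.4],[0,0,0]]
    - [40,[-0.3,0,0.6],[0,0,0]]
    - [40,[-0.4,0,0.8],[0,0,0]]
    - [40,[-0.4,0,0.8],[0,0,0]]
    - [40,[-0.3,0,0.9],[0,0,0]]

```text
time: 8.23
tool_pos: [474.7, 238.2, 194.0]
tcp_rot: [-115.8, 1.4, 84.5]
ft_force: [0.3, -0.3, -0.9]
finger_gap: 34.2
```

```bash
python3 look.py wrist w6; python3 look.py side s6;  python3 look.py scene sc6; python3 - <<'E'
from h import *
a=cv2.imread('pics/s6.png')[150:230,265:345];b=cv2.imread('pics/sc6.png')[135:355,200:340]
c=cv2.imread('pics/s6.png')[215:355,305:445]
o=np.zeros((600,800,3),np.uint8)
o[:200,:200]=cv2.resize(a,(200,200),interpolation=2);o[:,400:782]=cv2.resize(b,(382,600),interpolation=2);o[200:600,:400]=cv2.resize(c,(400,400),interpolation=2)
cv2.imwrite('pics/m6.png',o)
E
```

```text
[474.7 238.2 194. ] [-115.8    1.4   84.5] [ 0.3 -0.3 -0.9] 34.2
[476.6 239.9 201.6] [-116.2    1.1   84.5] [2.7 1.9 4.6] 34.2
[477.8 240.4 200.5] [-116.3    1.    84.6] [2.  0.4 1.2] 34.2
```

View pics/m6.png

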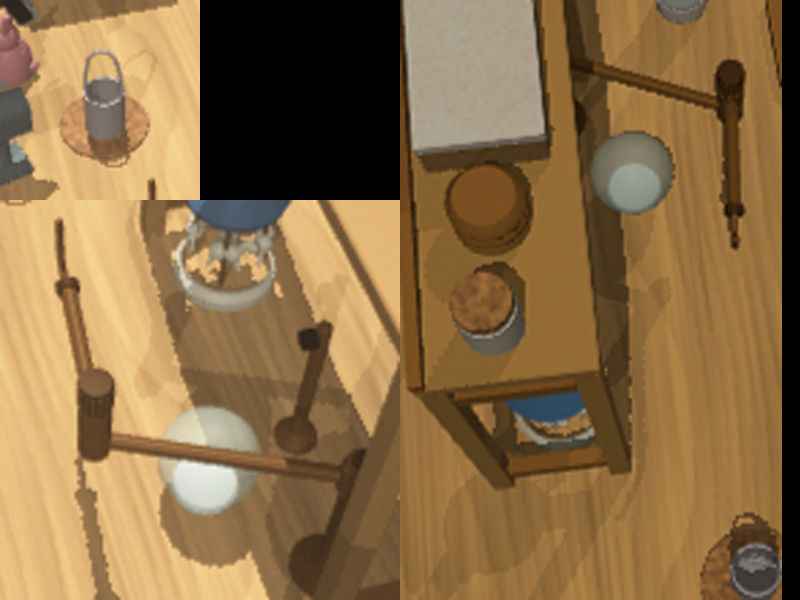

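Request:
arm_command:
  commands:
    - [40,[-0.2,-0.5,0.2],[0,0,0]]
    - [0,[0,-1,0],[0,0,0]]
    - [0,[0,-1,0],[0,0,0]]
    - [0,[0,-1,0],[0,0,0]]
    - [0,[0,-1,0],[0,0,0]]

```text
time: 8.8
tool_pos: [469.4, 105.5, 199.8]
tcp_rot: [-116.0, 1.1, 85.1]
ft_force: [0.5, -0.1, 0.3]
finger_gap: -0.0
```

Request:
arm_command:
  commands:
    - [0,[0,-1,0],[0,0,0]]
    - [0,[0,-1,0],[0,0,0]]
    - [0,[0,-1,0],[0,0,0]]
    - [0,[0,-1,-0.3],[0,0,0]]
    - [0,[0,-1,-0.3],[0,0,0]]

```text
time: 9.22
tool_pos: [467.6, -51.6, 177.8]
tcp_rot: [-116.0, 1.2, 85.2]
ft_force: [0.8, 1.2, -0.5]
finger_gap: 0.1
```

```bash
python3 - <<'E'
from h import *
C=cam('scene')
for p in((258,82),(271.7,270.9)):print('board',onz(C,p,366))
print('carousel/buffer n/a; globe',onz(C,(285,197),45))
s=sense();print(s['tool_pos'],s['joint_pos'].round(0))
# pail upright/position check: shiny rim via diff between sc5/sc6 and sc0
f=cv2.absdiff(cv2.imread('pics/sc6.png'),cv2.imread('pics/scene0.png'))[330:365,310:350].max(2)>45
y,x=np.nonzero(f);print('pail px',x.mean()+310,y.mean()+330,x.min()+310,x.max()+310,y.min()+330,y.max()+330)
E
```

```text
board [ 643.69070223 -293.35986607  366.        ]
board [656.69661043 124.33204876 366.        ]
carousel/buffer n/a; globe [ 619.73952948 -162.8139642    45.        ]
[467.55057042 -51.57666327 177.8461492 ] [ -15.  -38.  134.    4.   58. -102.]
pail px 329.4908536585366 341.9390243902439 320 339 330 355
```

Request:
arm_command:
  commands:
    - [0,[0.6,-0.4,-0.1],[0,0,0]]
    - [0,[0.65,-0.4,-0.1],[0,0,0]]
    - [0,[0.5,-0.05,0],[0,0,0]]
    - [0,[0.5,-0.05,0],[0,0,0]]
    - [0,[0.5,-0.05,0],[0,0,0]]

```text
time: 9.63
tool_pos: [545.8, -90.7, 160.8]
tcp_rot: [-115.2, 1.2, 84.3]
ft_force: [-2.3, -0.0, 1.3]
finger_gap: -0.0
```

Request:
arm_command:
  commands:
    - [0,[0.5,-0.1,0.2],[0,0,0]]
    - [0,[0.55,-0.2,0.2],[0,0,0]]
    - [0,[0.3,-0.4,0],[0,0,0]]
    - [0,[0.3,-0.4,0],[0,0,0]]
    - [0,[0,0,0],[0,0,0]]

```text
time: 10.05
tool_pos: [591.7, -123.3, 157.9]
tcp_rot: [-113.8, 0.8, 84.2]
ft_force: [0.7, 0.5, 1.0]
finger_gap: 0.3
```

```bash
cat > bar.py <<'E'
from h import *
import sys
t=sys.argv[1]
for n in('scene','side'):cv2.imwrite(f'pics/{n}{t}.png',snapshot(n))
s=sense();print(s['tool_pos'].round(1),s['tcp_rot'].round(1),s['ft_force'].round(1))
# nut: match nut template from first pictures
from itertools import product
def match(n,c,w=7,rad=(12,12)):
    a=cv2.imread(f'pics/{n}0.png');b=cv2.imread(f'pics/{n}{t}.png');cx,cy=c
    T=a[cy-w:cy+w+1,cx-w:cx+w+1];x0,x1,y0,y1=SE[n]
    m=cv2.matchTemplate(b[y0:y1,x0:x1],T,cv2.TM_CCOEFF_NORMED);_,v,_,p=cv2.minMaxLoc(m)
    return (p[0]+x0+w,p[1]+y0+w),round(v,2)
SE={'scene':(250,345,130,260),'side':(310,430,200,320)}
r1,r2=match('scene',(321,162)),match('side',(338,279))
print(r1,r2,tri(cam('scene'),r1[0],cam('side'),r2[0]))
E
python3 bar.py A
```

```text
[ 590.2 -122.   157.3] [-113.7    0.8   84.2] [-0.4  0.1  0.1]
((305, 161), 0.76) ((339, 274), 0.73) (array([ 544.87364547, -169.0660919 ,  214.45461963]), np.float64(33.781586551385445))
```

Request:
arm_command:
  commands:
    - [0,[0,0,0.3],[0,0,0]]
    - [0,[0,0,0.2],[0,0,0]]
    - [0,[0,0,0],[0,0,0]]

```text
time: 10.4
tool_pos: [588.2, -120.7, 171.8]
tcp_rot: [-113.6, 0.8, 84.2]
ft_force: [0.0, 0.0, 0.6]
finger_gap: -0.1
```

```bash
python3 - <<'E'
from h import *
s=sense();print(s['joint_pos'].round(1),s['wrist_torque'].round(2))
im=snapshot('wrist');cv2.imwrite('pics/w7.png',im);C=cam('wrist')
im2=snapshot('side');cv2.imwrite('pics/s7.png',im2)
e=(525,-170.5)
print('nut exp wrist',proj(C,(*e,211)),'side',proj(cam('side'),(*e,211)))
# ascii look at brown-ness: print downsampled value map of the wrist upper part near nut
D=cam('side')
for a in(84.5,50,30,20,10,0):
    u=np.array([np.cos(np.radians(a)),np.sin(np.radians(a))])
    print(a,[tuple(proj(D,(e[0]+r*u[0],e[1]+r*u[1],z)).round(0).astype(int)) for r,z in((60,168),(117,168),(150,200))],[tuple(proj(C,(e[0]+r*u[0],e[1]+r*u[1],z)).round(0).astype(int)) for r,z in((60,168),(117,168),(150,200))])
h=cv2.cvtColor(im2,cv2.COLOR_BGR2HSV)
m=((h[...,0]<16)&(h[...,1]>130)&(h[...,2]<150)).astype(np.uint8)
for y in range(222,324,3):print(y,''.join('#' if m[y,x] else '.' for x in range(310,450)))
E
```

```text
[ -19.2   -9.8  113.7    5.8   53.  -106.1] [ 0.01  0.14 -0.05]
nut exp wrist [  7.32224455 350.0516281 ] side [337.966525   277.21928259]
84.5 [(np.int64(332), np.int64(265)), (np.int64(327), np.int64(243)), (np.int64(325), np.int64(221))] [(np.int64(332), np.int64(206)), (np.int64(553), np.int64(207)), (np.int64(787), np.int64(308))]
50 [(np.int64(350), np.int64(266)), (np.int64(360), np.int64(246)), (np.int64(367), np.int64(225))] [(np.int64(297), np.int64(290)), (np.int64(428), np.int64(347)), (np.int64(516), np.int64(461))]
30 [(np.int64(358), np.int64(271)), (np.int64(377), np.int64(255)), (np.int64(389), np.int64(236))] [(np.int64(256), np.int64(317)), (np.int64(347), np.int64(385)), (np.int64(395), np.int64(493))]
20 [(np.int64(362), np.int64(275)), (np.int64(384), np.int64(261)), (np.int64(399), np.int64(244))] [(np.int64(232), np.int64(326)), (np.int64(306), np.int64(396)), (np.int64(338), np.int64(502))]
10 [(np.int64(365), np.int64(278)), (np.int64(390), np.int64(268)), (np.int64(407), np.int64(253))] [(np.int64(206), np.int64(332)), (np.int64(263), np.int64(403)), (np.in
[... 4451 characters left out ...]
.......................................................................#.#.##########################.............#.....
312 ..........................................................................................................############.#............#.......
315 .................................................................................................................######.....................
318 ..................................................................................................................####...........#..........
321 .................................................................................................................#.#........................
```

Request:
arm_command:
  commands:
    - [0,[0.25,-0.4,0],[0,0,0]]
    - [0,[0.2,-0.4,0],[0,0,0]]
    - [0,[0.15,-0.4,0],[0,0,0]]
    - [0,[0,-0.4,0],[0,0,0]]
    - [0,[0,0,0],[0,0,0]]

```text
time: 10.92
tool_pos: [606.0, -167.9, 171.1]
tcp_rot: [-113.5, 0.6, 84.4]
ft_force: [-0.1, -0.1, 0.0]
finger_gap: -0.1
```

```bash
cat > asc.py <<'E'
from h import *
im2=snapshot('side')
h=cv2.cvtColor(im2,cv2.COLOR_BGR2HSV)
m=((h[...,0]<16)&(h[...,1]>130)&(h[...,2]<150)).astype(np.uint8)
s=sense();print(s['tool_pos'].round(1),s['tcp_rot'].round(1),s['ft_force'].round(1),s['joint_pos'].round(0))
for y in range(222,324,3):print(y,''.join('#' if m[y,x] else '.' for x in range(310,450)).rstrip('.'))
E
python3 asc.py
```

```text
[ 605.9 -167.2  171.1] [-113.5    0.6   84.4] [ 0.2  0.  -0.4] [ -24.   -5.  109.    8.   53. -112.]
222 
225 .................................................................................................................#
228 
231 
234 
237 .........................................................................#
240 ........................................................................##
243 .......................................................................##
246 
249 
252 
255 
258 ..........................................................................................................#####
261 ..........................................................................................................#####
264 ...........................................................................................................###.......................#
267 .........................................................................................................#####
270 ...........................###.###.....................................................................#####
273 .
[... 1338 characters left out ...]
....##########################.......###.##
309 ............................................................................................#############################
312 ..........................................................................................................##############.....#
315 ................................................................................................................#######
318 ..................................................................................................................####............##
321 ................................................................................................................####.................#
```

Request:
arm_command:
  commands:
    - [0,[-0.05,-0.25,0],[0,0,0]]
    - [0,[-0.05,-0.25,0],[0,0,0]]
    - [0,[-0.05,-0.2,0],[0,0,0]]
    - [0,[0,0,0],[0,0,0]]

```text
time: 11.3
tool_pos: [600.8, -187.9, 170.7]
tcp_rot: [-113.5, 0.5, 84.5]
ft_force: [0.8, 0.9, -1.0]
finger_gap: 0.0
```

```bash
python3 asc.py; python3 - <<'E'
from h import *
D=cam('side')
for el,p in(((525,-170.5),(688,-244)),):
    el=np.array(el);p=np.array(p)
    for z,o in((140,0),(168,0)):
        for d in(0,-0.1,.1,.2) if z==168 else (0,):
            u=(p-el)/np.linalg.norm(p-el);c,s=np.cos(d),np.sin(d);u=np.array([c*u[0]-s*u[1],s*u[0]+c*u[1]])
            print(z,d,[tuple((proj(D,(*(el+r*u),z))).round(0)) for r in(40,80,117)],tuple(proj(D,(*(el+150*u),200)).round(0)))
E
```

```text
[ 600.9 -187.7  170.8] [-113.5    0.5   84.5] [ 0.7 -0.5 -0.4] [ -26.   -4.  109.   10.   54. -115.]
222 
225 
228 
231 
234 
237 .........................................................................#............................................#
240 ........................................................................##................................................#
243 
246 
249 
252 
255 
258 ..........................................................................................................#####
261 ..........................................................................................................#####
264 ...........................................................................................................###
267 ..........................................................................................................####
270 ........................................................................................................###
273 .......................................................................................................####
276 .......
[... 2130 characters left out ...]
64(419.0), np.float64(291.0))
168 0 [(np.float64(358.0), np.float64(292.0)), (np.float64(379.0), np.float64(295.0)), (np.float64(398.0), np.float64(298.0))] (np.float64(419.0), np.float64(291.0))
168 -0.1 [(np.float64(358.0), np.float64(294.0)), (np.float64(378.0), np.float64(299.0)), (np.float64(398.0), np.float64(303.0))] (np.float64(418.0), np.float64(298.0))
168 0.1 [(np.float64(358.0), np.float64(291.0)), (np.float64(379.0), np.float64(292.0)), (np.float64(398.0), np.float64(293.0))] (np.float64(418.0), np.float64(284.0))
168 0.2 [(np.float64(358.0), np.float64(289.0)), (np.float64(379.0), np.float64(288.0)), (np.float64(398.0), np.float64(287.0))] (np.float64(418.0), np.float64(278.0))
```

Request:
arm_command:
  commands:
    - [0,[0,0,0],[0,0,0]]
    - [0,[0,0,0],[0,0,0]]
    - [0,[0,0.5,0.1],[0,0,0]]
    - [0,[0,0.2,0.8],[0,0,0]]
    - [0,[-0.3,0,1],[0,0,0]]

```text
time: 11.77
tool_pos: [588.1, -165.4, 220.2]
tcp_rot: [-112.8, 0.4, 84.4]
ft_force: [1.2, -0.5, 1.3]
finger_gap: -0.1
```

Request:
arm_command:
  commands:
    - [0,[-0.3,0.6,0.8],[-0.65,-6.8,0]]
    - [0,[0,0.6,0.3],[-0.65,-6.8,0]]
    - [0,[0,0.6,0],[-0.65,-6.8,0]]
    - [50,[0,0,0],[-0.3,-3,0]]
    - [50,[0,0,0],[0,0,0]]

```text
time: 12.18
tool_pos: [583.0, -112.4, 261.1]
tcp_rot: [-137.0, 0.5, 84.2]
ft_force: [0.1, -0.4, 0.1]
finger_gap: 22.9
```

```bash
python3 asc.py; python3 - <<'E'
from h import *
im=snapshot('scene');cv2.imwrite('pics/sc8.png',im)
h=cv2.cvtColor(im,cv2.COLOR_BGR2HSV);v=h[...,2]
m=(h[...,0]<16)&(h[...,1]>130)&(v<105)
for y in range(140,235,2):print(y,''.join('#' if m[y,x] else '.' for x in range(255,345)).rstrip('.'))
a=cv2.imread('pics/scene0.png');h=cv2.cvtColor(a,cv2.COLOR_BGR2HSV)
m=(h[...,0]<16)&(h[...,1]>130)&(h[...,2]<105)
for y in range(150,180,2):print(y,''.join('#' if m[y,x] else '.' for x in range(255,345)).rstrip('.'))
E
```

```text
[ 583.  -112.6  261.1] [-136.8    0.5   84.2] [-1.1  0.  -0.4] [ -23.  -33.  130.   19.   39. -118.]
222 
225 
228 
231 
234 
237 .........................................................................#
240 ........................................................................##
243 .......................................................................##
246 
249 
252 
255 
258 ..........................................................................................................#####
261 ..........................................................................................................#####
264 ...........................................................................................................###
267 ..........................................................................................................####
270 .......................................................................................................#####.............................#
273 ......................................................................................................######

[... 3252 characters left out ...]
............#
162 ...................#.#..#.#...................................##.######
164 ..............................#....##.#........................##.###.#
166 ....................................#...#.....................##.#..##..............#
168 ........#...............................#.......#...#..........###.#
170 ...............................................##..#.#..#..#..#.##....#
172 .........#...............................................#.#.##..#..##
174 .........##.#................................................##......#
176 .........##...................................................#.#.#
178 ..........#....................................................#..#.#
```

```bash
python3 - <<'E'
from h import *
D=cam('side')
a=cv2.imread('pics/side0.png');b=snapshot('side');cv2.imwrite('pics/s9.png',b)
T=a[270:292,328:349]
m=cv2.matchTemplate(b[255:310,315:365],T,cv2.TM_CCOEFF_NORMED);_,v,_,p=cv2.minMaxLoc(m)
d=np.array([p[0]+315-328,p[1]+255-270]);print(v,d)
n=onz(D,(338+d[0],277.6+d[1]),211);print('nut',n,'init',onz(D,(338,277.6),211))
for post in((689,-244),(684,-242)):
  e=np.array(n[:2])-post;print(np.linalg.norm(e),np.degrees(np.arctan2(e[1],e[0])))
C=cam('wrist');w=snapshot('wrist');cv2.imwrite('pics/w9.png',w);print('nut in wrist',proj(C,(*n[:2],198)))
E
```

```text
0.7362973690032959 [0 0]
nut [ 524.82454411 -171.32947875  211.        ] init [ 524.82454411 -171.32947875  211.        ]
179.53992585848405 156.12393225575238
174.15840012275032 156.0597955979518
nut in wrist [106.15437901  88.96760866]
```

```bash
python3 - <<'E'
from h import *
for f in('side0','sideA','s7','s9'):
    h=cv2.cvtColor(cv2.imread(f'pics/{f}.png'),cv2.COLOR_BGR2HSV)
    m=(h[...,0]<16)&(h[...,1]>130)&(h[...,2]<150)
    print(f)
    for y in range(266,312,2):print(y,''.join('#' if m[y,x] else '.' for x in range(325,360)))
E
```

```text
side0
266 .....###.##........................
268 ......##.##........................
270 ......##..##.......................
272 .......##.##.......................
274 .......##.##.#.....................
276 ........#..#.####.#................
278 .......#..........##...............
280 .......#.......#...#...............
282 ........##........##...............
284 .......###.#####.###...............
286 ........#####.#####................
288 ........###.##.###.................
290 ........#####.#####................
292 .......##########.#................
294 .......############................
296 .......############................
298 .......############......#####.....
300 ........##.#####################...
302 ........#########.#...######.######
304 ........#########..................
306 ............###....................
308 ...................................
310 ...................................
sideA
266 ...................................
268 ...................................
270 ............#######................
272 ..........#.##...###...............
274 ....
[... 1897 characters left out ...]
....................
278 .........########..................
280 ........###########................
282 .......###.#########...............
284 .......###########.#...............
286 .......#.#######.###...............
288 .......############................
290 .......##.##.####.#................
292 .......#######.########............
294 .......########.###################
296 .......############################
298 .......###########...........######
300 .......#################...........
302 .......##################.....#####
304 .......#.##########################
306 ........#######..#.............####
308 .........####.##...................
310 ...................................
```

```bash
python3 - <<'E'
from h import *
D=cam('side');print(onz(D,(337.8,279.9),211),onz(D,(337.8,281),211))
C=cam('wrist');w=snapshot('wrist');h=cv2.cvtColor(w,cv2.COLOR_BGR2HSV);print(sense()['tool_pos'].round(1))
print([proj(C,(522,-178,z)).round(0) for z in(185,211)])
m=(h[...,0]<16)&(h[...,1]>130)&(h[...,2]<140)
for y in range(0,260,8):print(y,''.join('#' if m[y,x] else '.' for x in range(0,400,4)))
E
```

```text
[ 523.05140355 -176.12243586  211.        ] [ 522.37857236 -178.44825907  211.        ]
[ 584.9 -114.1  263.6]
[array([90., 49.]), array([ 68., 116.])]
0 .................##..#.##...###....###..............................................................
8 .................##..#....####..###..#..............................................................
16 ...............############..########...............................................................
24 .............##.#.##..#######.####.##...............................................................
32 ............###.###.#####..###...#.#................................................................
40 ...........#######...###.#####..#.##....####...##...................................................
48 ............#.###..###.#.###..####...#.#.###.#.#.##.................................................
56 .........###.####.####...###.###.#....###...###..###..........................##.#..................
64 .........##.####..####.##.#.###.#.#######.##..#.#.##...........................#.#.#................
72 .........#.
[... 1801 characters left out ...]
....###.##.##.....................................#...................
216 ....................................##.####..................................##.#...................
224 ...................................#######..........................................................
232 ...................................##...............................................................
240 ...................................#................................................................
248 ...................................#................................................................
256 ..................................#.................................................................
```

Request:
arm_command:
  commands:
    - [60,[-0.8,-0.7,0],[0,0,0]]
    - [60,[-0.8,-0.7,0],[0,0,0]]
    - [60,[-0.75,-0.7,0],[0,0,0]]
    - [60,[0,0,0],[0,0,0]]

```text
time: 12.77
tool_pos: [515.0, -178.0, 266.7]
tcp_rot: [-136.7, 0.6, 84.6]
ft_force: [-0.2, -0.6, -0.2]
finger_gap: 51.6
```

```bash
cat > wr.py <<'E'
from h import *
C=cam('wrist');s=sense();w=snapshot('wrist');h=cv2.cvtColor(w,cv2.COLOR_BGR2HSV);print(s['tool_pos'].round(1),s['tcp_rot'].round(1),s['ft_force'].round(1),s['joint_pos'].round(0),s['finger_gap'])
print([proj(C,(523,-175,z)).round(0) for z in(185,211)],proj(C,s['tool_pos']).round(0))
m=(h[...,0]<16)&(h[...,1]>120)&(h[...,2]<140);k=h[...,2]<45
for y in range(80,480,10):print(y,''.join('@' if k[y,x] else '#' if m[y,x] else '.' for x in range(120,520,5)))
E
python3 wr.py
```

```text
[ 515.  -178.   266.7] [-136.7    0.6   84.6] [-0.2 -0.6 -0.2] [ -40.  -42.  135.   31.   50. -137.] 51.6206129547637
[array([328., 162.]), array([327., 213.])] [317. 344.]
80 .....................................##..##.#...................................
90 ............................###.#........#...#..................................
100 ............................###...#....#........................................
110 ..........................###.#.#..##.##...#....................................
120 ...........................###.##.#..........#..................................
130 ..............................##..........#.#...................................
140 .....................##.......#...#...#####..#......#...........................
150 .....................###....#........##..#.##.........#.........................
160 ......................##.....##......#####.#.#..................................
170 ........................#....##.#..###.###..##..................................
180 .........................#..##.....###.###.###.......#.....................
[... 1770 characters left out ...]
@@@@@@@@@@@@@@@@@@@@
400 @....@@@@@@@@@@@@@@@@@@.................................@.@@@@@@@@@@@.@@@@@@@@@@
410 .......@@@.@@@@@@@@@@@@..................................@@@@@@@@@@@@..@@@@@@@@@
420 .........@@@@@@@@@@@@@@@.................................@@@@@@@@@@@@...@@.@@.@@
430 ...........@@@@@@@@@@@@@................................@@@@@.@@@@@@@...@@@@@.@.
440 ............@@@@@@@@@@@@@...............................@@@@@@@@@@@@.....@@..@..
450 ..@.........@@@@@@@@@@@@@.@@@@@@@@@@@@@@@@@@@@@@@@@@@@@@@@@@@@@@@@@@.....@@@@@@@
460 @@@@........@@@@@@@.@@@@@@@@@@@@@@@@@@@@@@@@@@@@@@@@@@@@@@@@.@@@@@@@.......@@@@@
470 @@...........@@@@@@@@@@@@@@@@@@@@@@@@@@@@@@@@@@@@@@@@@@@@@@@@@@@@@@@#..##.##@@@@
```

Request:
arm_command:
  commands:
    - [60,[0.05,0.05,-0.4],[0,0,0]]
    - [60,[0.05,0,-0.4],[0,0,0]]
    - [60,[0.05,0,-0.4],[0,0,0]]
    - [60,[0,0,-0.4],[0,0,0]]
    - [60,[0,0,-0.35],[0,0,0]]

```text
time: 13.23
tool_pos: [524.9, -176.5, 210.2]
tcp_rot: [-136.9, 0.7, 84.5]
ft_force: [1.2, 0.1, -0.7]
finger_gap: 51.3
```

```bash
python3 wr.py
```

```text
[ 524.9 -176.5  210.2] [-136.9    0.7   84.5] [ 1.2  0.1 -0.7] [ -38.  -37.  138.   35.   43. -141.] 51.2836758592256
[array([321., 274.]), array([321., 345.])] [317. 344.]
80 ................................................................................
90 ................................................................................
100 ................................................................................
110 ................................................................................
120 ................................................................................
130 .........................###.###.........##.....................................
140 ........................#####.#.###.###..#.##...................................
150 ........................#.###.#.#.#..#..###.....................................
160 ..........................#...##...#....#.......................................
170 ...........................####.....##..##.##...................................
180 ...................#.......##..........####.#..............................
[... 1770 characters left out ...]
@@@@@@@@@@@@@@@@@@@@
400 @....@@@@@@@@@@@@@@@@@@.................................@.@@@@@@@@@@@..@@@@@@@@@
410 .........@@@@@@@@@@@@@@..................................@@@@@@@@@@@@.@@@@@@@@@@
420 ........@@@@@@@@@@@@@@@@.................................@@@@@@@@@@@@..@.@@@.@@@
430 ..........@.@@@@@@@@@@@@................................@@@@@@@@@@@@@...@@@@.@@.
440 ............@@@@@@@@@@@@@...............................@@@@@@@@@@@@....@@@@@@..
450 @.@.........@@@@@@@@@@@@@.@@@@@@@@@@@@@@@@@@@@@@@@@@@@@@@@@@@@@@@@@@.....@@@@@..
460 @@@@........@@@@@@@.@@@@@@@@@@@@@@@@@@@@@@@@@@@@@@@@@@@@@@@@@.@@@@@@.......@@@@@
470 @@@..........@@@@@@@@@@@@@@@@@@@@@@@@@@@@@@@@@@@@@@@@@@@@@@@@@@@@@@@........@@@@
```

Request:
arm_command:
  commands:
    - [60,[-0.3,-0.05,-0.1],[0,0,0]]
    - [20,[0,0,0],[0,0,0]]
    - [0,[0,0,0],[0,0,0]]
    - [0,[0,0,0],[0,0,0]]
    - [0,[0,0,0],[0,0,0]]
  force: 20

```text
time: 13.7
tool_pos: [515.9, -173.3, 200.3]
tcp_rot: [-136.3, 0.4, 84.9]
ft_force: [-8.4, 2.4, 1.5]
finger_gap: 23.2
```

Request:
arm_command:
  commands:
    - [0,[0.2,0.4,0.1],[0,0,0]]
    - [0,[0.23,0.38,0.05],[0,0,0]]
    - [0,[0.26,0.36,0],[0,0,0]]
    - [0,[0,0,0],[0,0,0]]

```text
time: 14.03
tool_pos: [535.5, -138.8, 200.8]
tcp_rot: [-135.9, 0.4, 84.7]
ft_force: [3.7, -3.4, -4.2]
finger_gap: 23.3
```

Request:
arm_command:
  commands:
    - [0,[0.35,0.4,0],[0,0,0]]
    - [0,[0.37,0.4,0],[0,0,0]]
    - [0,[0.4,0.38,0],[0,0,0]]
    - [0,[0,0,0],[0,0,0]]

```text
time: 14.37
tool_pos: [570.3, -103.3, 201.1]
tcp_rot: [-135.8, 0.5, 84.7]
ft_force: [4.1, -3.3, -5.3]
finger_gap: 23.2
```

Next the 115° and 100° legs.

Request:
arm_command:
  commands:
    - [0,[0.43,0.31,0],[0,0,0]]
    - [0,[0.45,0.28,0],[0,0,0]]
    - [0,[0.47,0.25,0],[0,0,0]]
    - [0,[0,0,0],[0,0,0]]

```text
time: 14.7
tool_pos: [612.4, -78.2, 201.2]
tcp_rot: [-135.8, 0.5, 84.7]
ft_force: [2.6, -2.0, -1.9]
finger_gap: 23.2
```

```bash
python3 - <<'E'
from h import *
im2=snapshot('side');cv2.imwrite('pics/s10.png',im2)
h=cv2.cvtColor(im2,cv2.COLOR_BGR2HSV)
m=((h[...,0]<16)&(h[...,1]>130)&(h[...,2]<150));k=h[...,2]<45
s=sense();print(s['tool_pos'].round(1),s['ft_force'].round(1),s['joint_pos'].round(0))
for y in range(200,324,3):print(y,''.join('@' if k[y,x] else '#' if m[y,x] else '.' for x in range(310,450)).rstrip('.'))
D=cam('side');e=s['tool_pos'][:2]+[3,0];p=np.array([687,-243]);u=(p-e)/np.linalg.norm(p-e)
print(np.linalg.norm(p-e),[[tuple(proj(D,(*(e+r*u),z)).round(0)) for r in(0,30,60,90,117)] for z in(140,168)])
E
```

```text
[611.9 -78.4 201.2] [ 3.  -1.6 -2.1] [ -16.  -24.  130.   15.   29. -112.]
200 ................................................#
203 ................................................#
206 
209 
212 
215 ................................................##....######
218 .............................................................................................................#
221 
224 
227 
230 ........................................................#.##########......#
233 ...............................................................#.###
236 ................................................................####.....#..............................................#
239 ........................................................................##
242 ........................................................................#
245 ................................................................##...........................................................#
248 .......................................................#############
251 ......................................................#########
[... 2611 characters left out ...]
.............................#.###
320 ..................................................................................................................###
323 ................................................................................................................###
179.65532162929833 [[(np.float64(366.0), np.float64(252.0)), (np.float64(375.0), np.float64(261.0)), (np.float64(385.0), np.float64(270.0)), (np.float64(395.0), np.float64(279.0)), (np.float64(405.0), np.float64(288.0))], [(np.float64(367.0), np.float64(244.0)), (np.float64(377.0), np.float64(253.0)), (np.float64(387.0), np.float64(262.0)), (np.float64(397.0), np.float64(271.0)), (np.float64(407.0), np.float64(280.0))]]
```

Request:
arm_command:
  commands:
    - [0,[0.48,0.2,0],[0,0,0]]
    - [0,[0.49,0.15,0],[0,0,0]]
    - [0,[0.5,0.11,0],[0,0,0]]
    - [0,[0,0,0],[0,0,0]]

```text
time: 15.08
tool_pos: [656.0, -66.7, 201.3]
tcp_rot: [-135.6, 0.6, 84.6]
ft_force: [1.2, 2.5, 0.2]
finger_gap: 23.3
```

Request:
arm_command:
  commands:
    - [0,[0.35,0.06,0],[0,0,0]]
    - [0,[0.35,0.03,0],[0,0,0]]
    - [0,[0,0,0],[0,0,0]]

```text
time: 15.33
tool_pos: [675.9, -65.6, 201.4]
tcp_rot: [-135.5, 0.6, 84.6]
ft_force: [1.9, 5.9, -0.7]
finger_gap: 23.1
```

Request:
arm_command:
  commands:
    - [0,[0.2,0.05,0],[0,0,0]]
    - [0,[0,0,0],[0,0,0]]

```text
time: 15.5
tool_pos: [679.7, -65.9, 201.0]
tcp_rot: [-135.4, 0.7, 84.6]
ft_force: [2.9, 5.7, -0.7]
finger_gap: 23.5
```

Request:
arm_command:
  commands:
    - [0,[0.2,0.05,0],[0,0,0]]
    - [0,[0,0,0],[0,0,0]]

```text
time: 15.67
tool_pos: [683.0, -66.2, 200.6]
tcp_rot: [-135.1, 0.7, 84.5]
ft_force: [2.8, 6.4, -0.5]
finger_gap: 23.0
```

Request:
arm_command:
  commands:
    - [0,[0.15,0,0],[0,0,0]]
    - [0,[0,0,0],[0,0,0]]

```text
time: 15.83
tool_pos: [684.9, -66.4, 200.4]
tcp_rot: [-134.9, 0.7, 84.6]
ft_force: [2.1, 0.3, -1.4]
finger_gap: 22.9
```

Request:
arm_command:
  commands:
    - [0,[0.3,0,0],[0,0,0]]
    - [0,[0.2,0,0],[0,0,0]]
    - [0,[0,0,0],[0,0,0]]

```text
time: 16.08
tool_pos: [694.3, -67.3, 198.9]
tcp_rot: [-134.4, 0.7, 84.6]
ft_force: [2.7, 4.0, -1.3]
finger_gap: 23.0
```

```bash
python3 - <<'E'
from h import *
im2=snapshot('side');cv2.imwrite('pics/s11.png',im2)
h=cv2.cvtColor(im2,cv2.COLOR_BGR2HSV)
m=((h[...,0]<16)&(h[...,1]>130)&(h[...,2]<150))
s=sense();print(s['tool_pos'].round(1),s['ft_force'].round(1),s['joint_pos'].round(0),s['joint_efforts'].round(0))
for y in range(215,324,3):print(y,''.join('#' if m[y,x] else '.' for x in range(340,450)).rstrip('.'))
D=cam('side');p=np.array([687,-243])
for a in(88.2,94,100):
  u=np.array([np.cos(np.radians(a)),np.sin(np.radians(a))])
  print(a,[[tuple(proj(D,(*(p+r*u),z)).round(0)) for r in(180,150,120,90,63)] for z in(140,168)])
print([proj(D,(*(p+115*np.array([np.cos(np.radians(88.2)),np.sin(np.radians(88.2))])+[12,0]),z)) for z in(0,155)])
E
```

```text
[694.2 -67.2 198.8] [-0.9  0.3 -1.8] [ -12.   -8.  117.    9.   27. -103.] [ -0. -45. -52.   0.  -5.   0.]
215 
218 ..............................................................#.#
221 ..................................................................#
224 
227 
230 
233 
236 ..........................................................######
239 ...........................................#.......##############..........................#
242 ..........................................#.........###############
245 ....................................................################
248 .........................................................############
251 ...........................................................############
254 .............................................................###########
257 ..............................................................###########.....#
260 ...............................................................##################
263 ................................................................################
266 .............................
[... 2493 characters left out ...]
at64(283.0))], [(np.float64(391.0), np.float64(232.0)), (np.float64(397.0), np.float64(243.0)), (np.float64(403.0), np.float64(254.0)), (np.float64(410.0), np.float64(265.0)), (np.float64(416.0), np.float64(276.0))]]
100 [[(np.float64(382.0), np.float64(243.0)), (np.float64(389.0), np.float64(253.0)), (np.float64(396.0), np.float64(264.0)), (np.float64(404.0), np.float64(274.0)), (np.float64(411.0), np.float64(284.0))], [(np.float64(383.0), np.float64(235.0)), (np.float64(390.0), np.float64(245.0)), (np.float64(398.0), np.float64(256.0)), (np.float64(406.0), np.float64(267.0)), (np.float64(413.0), np.float64(277.0))]]
[array([404.04373311, 295.86983816]), array([414.0968913 , 256.87435744])]
```

Request:
arm_command:
  commands:
    - [0,[0.2,0,0.05],[0,0,0]]
    - [0,[0.1,0,0],[0,0,0]]
    - [0,[0,0,0],[0,0,0]]

```text
time: 16.38
tool_pos: [697.8, -67.6, 198.3]
tcp_rot: [-133.8, 0.7, 84.7]
ft_force: [3.8, 1.8, -2.5]
finger_gap: 23.3
```

Request:
arm_command:
  commands:
    - [0,[0.2,0,0.05],[0,0,0]]
    - [0,[0.1,0,0],[0,0,0]]
    - [0,[0,0,0],[0,0,0]]

```text
time: 16.63
tool_pos: [701.5, -67.9, 197.8]
tcp_rot: [-133.2, 0.7, 84.7]
ft_force: [3.4, 1.9, -1.6]
finger_gap: 22.7
```

```bash
python3 - <<'E'
from h import *
b=snapshot('side');cv2.imwrite('pics/s12.png',b);print(sense()['wrist_torque'].round(2))
for f in('s11','s12'):
    h=cv2.cvtColor(cv2.imread(f'pics/{f}.png'),cv2.COLOR_BGR2HSV)
    m=((h[...,0]<16)&(h[...,1]>130)&(h[...,2]<150))
    for y in (239,242,245,251,254,260,266,269):
        x=np.nonzero(m[y,385:430])[0]+385;print(f,y,x.min() if len(x) else 0,x.max() if len(x) else 0)
c=cv2.imread('pics/s12.png')
h=cv2.cvtColor(c,cv2.COLOR_BGR2HSV);m=((h[...,0]<16)&(h[...,1]>130)&(h[...,2]<150));k=h[...,2]<50
for y in range(226,300,2):print(y,''.join('@' if k[y,x] else '#' if m[y,x] else '.' for x in range(375,440)))
E
```

```text
[0.09 0.58 0.35]
s11 239 391 404
s11 242 392 406
s11 245 392 407
s11 251 399 410
s11 254 401 411
s11 260 403 420
s11 266 406 419
s11 269 407 419
s12 239 392 404
s12 242 391 405
s12 245 392 407
s12 251 399 410
s12 254 401 411
s12 260 403 420
s12 266 406 419
s12 269 407 419
226 ........................@@.@..@..................................
228 .......................@.@@@@@@@.@@..............................
230 .........#.............@.@...@..@.....@..........................
232 ..........................@........@.................#...........
234 ......................@.@...#....................................
236 ........#.................##.....................................
238 ........#........#############...................................
240 .......#.........##############..................................
242 .......#........###############..................................
244 .......#........#############.##.................................
246 ..................###############................................
248 ......................############...................
[... 1062 characters left out ...]

280 ....................................###########..................
282 ...................................#############.....###.........
284 ...................................#############....###..........
286 ..................................###############..###...........
288 .................................#####....############...........
290 .................................###.#....#########..............
292 ............................##########.....######................
294 ..........................###.##########....######...............
296 ..........................###############....######..............
298 ...........................##############.....######.............
```

Request:
arm_command:
  commands:
    - [45,[0,0,0.05],[0,0,0]]
    - [45,[0,0,0],[0,0,0]]
    - [45,[0,0,0],[0,0,0]]
    - [45,[-0.3,0,0.2],[0,0,0]]
    - [45,[-0.5,0,0.3],[0,0,0]]

```text
time: 17.1
tool_pos: [677.9, -68.6, 214.9]
tcp_rot: [-133.4, 0.8, 84.7]
ft_force: [-0.6, 0.0, 0.7]
finger_gap: 38.7
```

Request:
arm_command:
  commands:
    - [45,[-0.8,0,0.4],[0,0,0]]
    - [45,[-0.9,0,0.5],[0,0,0]]
    - [45,[-0.9,0,0.5],[0,0,0]]
    - [45,[-0.9,0,0.5],[0,0,0]]
    - [45,[-0.9,0,0.5],[0,0,0]]

```text
time: 17.52
tool_pos: [541.9, -67.9, 286.7]
tcp_rot: [-133.2, 0.7, 84.8]
ft_force: [-0.0, -0.5, 2.0]
finger_gap: 38.9
```

```bash
python3 - <<'E'
from h import *
s=sense();print(s['time'],s['tool_pos'].round(1),s['ft_force'].round(1))
c=snapshot('side');cv2.imwrite('pics/s13.png',c)
h=cv2.cvtColor(c,cv2.COLOR_BGR2HSV);m=((h[...,0]<16)&(h[...,1]>130)&(h[...,2]<150));k=h[...,2]<50
for y in range(208,300,2):print(y,''.join('@' if k[y,x] else '#' if m[y,x] else '.' for x in range(375,440)))
b=snapshot('scene');cv2.imwrite('pics/sc13.png',b)
D=cam('side');p=np.array([687,-243])
for e in((692.6,-63),(675,-63)):print(proj(D,(*e,211)),proj(D,(*e,127)))
# bystanders: diff against start
for n,i,a in(('side',c,'side0'),('scene',b,'scene0')):
    d=(cv2.absdiff(i,cv2.imread(f'pics/{a}.png')).max(2)>40).astype(np.uint8)
    d=cv2.morphologyEx(d,cv2.MORPH_OPEN,np.ones((3,3)))
    N,_,st,ce=cv2.connectedComponentsWithStats(d)
    print(n,[(tuple(x[:5])) for x in st[1:] if x[4]>20])
# pail now vs after release
for n,a,bb,box in(('side','s6','s13',(285,155,330,220)),('scene','sc6','sc13',(310,325,352,372))):
    x0,y0,x1,y1=box;print(n,cv2.absdiff(cv2.imread(f'pics/{a}.png'),cv2.imread(f'pics/{bb}.png'))[y0:y1,x0:x1].max(2).__gt__(40).sum())
E
```

```text
17.5167 [541.9 -67.9 286.7] [-0.  -0.5  2. ]
208 .................................................................
210 .................................................................
212 .................................................................
214 .................................................................
216 .................................................................
218 ......................#.#.#..#...................................
220 ......................##....##.#.................................
222 ......................##.##.####.................................
224 ....................####.######..................................
226 ....................####.######..................................
228 ....................#.####.###...................................
230 .........#.........###########...................................
232 ...................###########.....................#.#...........
234 ..................###########....................................
236 ..................#########.#..........................#.........
238 .
[... 4630 characters left out ...]
32(23)), (np.int32(616), np.int32(175), np.int32(24), np.int32(42), np.int32(505)), (np.int32(550), np.int32(186), np.int32(6), np.int32(7), np.int32(30)), (np.int32(547), np.int32(193), np.int32(93), np.int32(89), np.int32(4193)), (np.int32(313), np.int32(203), np.int32(18), np.int32(43), np.int32(527)), (np.int32(581), np.int32(224), np.int32(4), np.int32(9), np.int32(28)), (np.int32(541), np.int32(245), np.int32(13), np.int32(23), np.int32(218)), (np.int32(460), np.int32(247), np.int32(70), np.int32(194), np.int32(6347)), (np.int32(550), np.int32(325), np.int32(90), np.int32(155), np.int32(4511)), (np.int32(321), np.int32(329), np.int32(19), np.int32(27), np.int32(326))]
side 1974
scene 0
```

Request:
arm_command:
  commands:
    - [45,[-0.3,0,0.3],[0,0,0]]
    - [45,[0,0,0],[0,0,0]]
    - [45,[0,0,0],[0,0,0]]
    - [45,[0,0,0],[0,0,0]]

```text
time: 17.95
tool_pos: [534.4, -69.4, 305.4]
tcp_rot: [-134.3, 1.0, 84.7]
ft_force: [0.4, -0.5, -0.3]
finger_gap: 38.5
```

```bash
python3 -c "
from bench import *
print(hand_in(),sense()['ft_force'].round(1))"
```

```text
the job is handed in; nothing more can be done
the job is handed in; nothing more can be done
```

All three steps are done and the job was handed in at about 18 s; `hand_in()` gives no verdict, so the result rests on my own checks.

**What I did**
- **Pail:** I gripped its hoop on the robot side, lifted it about 45 mm past the hook tip, and stood it on the cork mat.
- **Outer bar:** I pushed it with closed fingers to its stop over the inner bar. The inner bar still stood out, with its elbow well over 100 mm in front of the tier.
- **Home:** I gripped the thumb nut, swung the folded pair home until it stopped moving against the buffer, then released it and backed away.

**What the last checks showed**
- **Pail:** it measured about 5 mm from the mat's centre with its foot at mat height. That patch of the overhead ("scene") image was unchanged between its release and the end.
- **Bars:** in the side view they lie where a folded, home pair should project. Pushing 7 mm further did not move them, and they stayed put after release.
- **Bystanders:** in the overhead view I saw no change from the start apart from the arm, the pail and the robot with its shadows.

**What disagreed or could not be checked**
- **Pail from the side:** the robot blocked the side view of the pail in the final picture, so its uprightness was last seen just after release.
- **Nut and post positions:** the nut's position differed between views by up to about 8 mm, and the post's estimates by about 9 mm; I corrected for the nut when gripping it.
- **Inner bar:** it swung out by a few mm when the outer bar reached its stop.
- **Contact with the buffer:** the wrist force showed no clear rise there, because the pads slid on the nut. "Home" is judged from the pictures only.

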